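# Clamp the glued plaque in the twin-screw press

## Task

Gently push the freshly glued plaque fully home, square against the back fence of the little press, then clamp it: wind the beam down with the two red knobs, turning them alternately a little at a time so that the beam never leans by more than about 1.5 degrees, until both shoes bear firmly and evenly on the plaque (about 40 N each, felt at the knobs as about 0.16 N m more than they need running free), without crushing it. Leave the things lying around where they are.

Things in the scene. Friction and masses are not known exactly. Their poses are not given: they have to be found in the camera images.
- press: twin-screw press, bolted down: a wooden base board 250 (x) x 320 (y) x 22 mm; origin at the centre of its underside, on the table; x points from the open front to the back fence, y to the left screw, z up. The two upright screws stand at x = 0, y = +-115 mm, with nothing over them
- fence (a point): middle of the top edge of the front face of the press's dark wooden back fence, 190 mm wide; at x = +70 mm of the press, 56 mm above the table. The plaque is home when its far edge lies flat on this face
- bed: cork bed on the press board, 155 (x) x 160 (y) x 8 mm, partly let in, origin at the centre of its underside; its top is 26 to 30 mm above the table (it varies)
- plaque: the glued plaque, a pale face with a burnt ship on a darker backing, 120 (x) x 150 (y) x 18 mm, about 0.22 kg; lies loose on the cork bed, not fully in: its near edge sticks out over the bed's front. Origin at the centre of its underside, x towards the fence. Home, its origin is at x = +10 mm of the press; 5 N is plenty to slide it
- beam: aluminium pressing beam with a yellow stripe, 36 (x) x 275 (y) x 22 mm, riding on the two screws above the plaque; origin at its underside on the left screw's axis; its z axis is vertical when it is level
- shoe_left: cork shoe on a stiff rubber spring under the beam, 30 x 34 x 12 mm, 55 mm to the left (+y) of the beam's middle; origin at the centre of its underside, which comes to bear on the plaque. At the start it is 9 to 13 mm clear of the plaque
- shoe_right: the like shoe, 55 mm to the right (-y) of the beam's middle
- beam_left_end (a point): point on the beam's top face above the left screw's axis, 22 mm above the beam's underside
- beam_right_end (a point): the same above the right screw
- knob_left_grip (a point): centre of the left knob's red wing grip, on the screw axis, 141 mm above the table: an upright bar 52 mm long, 13 mm thick, 36 mm high (top 159 mm, underside 123 mm above the table) with only the 15 mm thick screw below it. Its height does not change as it turns. Pinch it across the 13 mm, from above. Its x axis runs along the bar, which starts at any angle
- knob_right_grip (a point): the same on the right knob
- knob_left (a joint): angle of the left knob (rad), growing clockwise seen from above, which lowers its end of the beam by 30 mm a turn; 0 at the start. A friction collar (0.28 N m, either way, so compare torques only between like turns) holds it where it is left, up to some 60 N. Once the shoes bear, each 10 N on the shoe adds about 0.04 N m: 0.16 N m more than free is right. The shoes are stiff: 0.1 rad adds some 20 N
- knob_right (a joint): the same for the right knob
- plaque_stag: spare plaque 130 x 100 x 10 mm lying on the table, bystander
- plaque_bird: spare plaque 110 x 110 x 10 mm lying on the table, bystander
- round_box: round wooden box, 94 mm wide, 62 mm high, bystander; origin under its centre
- glue: white glue bottle 48 mm wide, 120 mm high, bystander; origin under its centre
- brush_pot: blue pot 70 mm wide, 90 mm high, bystander; origin under its centre
- brush: brush lying on the table, bystander
- offcut: plywood offcut 22 x 40 x 15 mm lying on the front left of the press's base board, bystander; origin under its centre
Mind the look-alikes: they are no part of the job. Leave any orange or yellow look-alike of the plaque alone.

How it is judged:
On the way, in this order (a step that is already met when the one before it is completed fails the run):
1. the plaque is fully home and square on the fence, before the shoes touch it (x of plaque in the frame of press above 0.007 m and y of plaque in the frame of press between -0.022 and 0.022 m and angle between the x axis of plaque and the x axis of press, either way round below 0.05 rad and contact force between each of shoe_left, shoe_right and plaque below 1 N), for 0.2 s.
2. both shoes bear on the plaque with more than 20 N (contact force between each of shoe_left, shoe_right and plaque above 20 N), for 0.2 s.
At the end, for the whole second after the job is handed in: the plaque is within 3 mm of the fence, square to 0.05 rad and within 22 mm of the press's middle line; each shoe bears on it with 20 to 75 N; the beam is level to 0.015 rad; all is at rest (all of step 2 and x of plaque in the frame of press above 0.007 m and y of plaque in the frame of press between -0.022 and 0.022 m and angle between the x axis of plaque and the x axis of press, either way round below 0.05 rad and contact force between each of shoe_left, shoe_right and plaque below 75 N and angle between beam's own z axis and vertical below 0.015 rad and linear speed of plaque below 0.01 m/s); the robot touches nothing.
It fails at once if the beam leans by more than 0.034 rad (angle between beam's own z axis and vertical above 0.034 rad).
It fails at once if a shoe presses with more than 110 N (contact force between any of shoe_left, shoe_right and plaque above 110 N).
It fails at once if the robot pushes the plaque with more than 25 N (contact force between any of the fingers, the arm and plaque above 25 N).
It fails at once if a bystander is moved by more than 30 mm (distance of any of plaque_stag, plaque_bird, round_box, glue, brush_pot, brush, offcut from where it was at the start of the episode above 0.03 m).
It also fails if it takes over 72 s, if anything falls off the work surface, if the arm or the gripper's body presses on something with over 40 N, if the wrist force passes 120 N, or if a joint passes its speed limit or range.

## Robot

A 6-joint arm with a two-finger parallel gripper is mounted at the origin on the work surface. World frame = base frame: x ahead of the robot, y to its left, z up, the work surface at z = 0. Lengths are in m, angles in rad, forces in N, time in s.
With the tool pointing down it reaches from about 0.35 to 0.875 m from the base axis. Payload 4.2 kg.
Tool frame: the origin (TCP) lies at the very end of the fingers, on their centre line; the grasp point (between the pads) lies 19 mm behind it; z points along the fingers, y is the line along which they close (so a half turn about z gives the same grasp; the last joint's range is limited). The gripper opens to 87 mm and grips with 3 to 60 N. Pads are 19 mm wide; open, the fingers measure 117 mm over their backs; the gripper's body (75 mm by 190 mm) begins 51 mm behind the grasp point.
Start: joints at [-0.925, 0.385, 0.008, 0, -1.194, -0.259], TCP at [0.236, -0.579, 0.223] pointing down, gripper open.
Joint ranges: [-3.14, 3.14], [-1.21, 2.06], [-1.07, 1.41], [-3.16, 2.05], [-2.99, -0.16], [-3.1, 3.1]. Speed limits (rad/s): [2.79, 2.79, 3.14, 3.14, 3.14, 3.14].

## Interface

Orientations are given as a unit quaternion [w, x, y, z].
In Python, from workcell import readout, cams, job, spotter gives the robot as it stands.
- The arm moves only by the tool move_arm, never from a script. Its argument "targets" is a list of rows, each an object of numbers: "x", "y", "z": the shift along the world's x, y, z in units of 300 mm (1.0 is 300 mm); "rx", "ry", "rz": the turn, a rotation vector about the world's x, y, z in units of pi rad (1.0 is pi rad); "hand": the opening, from 0 (shut) to 1 (fully open). In form: [{"x": .., "y": .., "z": .., "rx": .., "ry": .., "rz": .., "hand": ..}, ...]. A call has 1 to 12 rows; each row is the pose to reach, as a shift and turn from the pose commanded when the call began, turning the shorter way round; what a row does not reach only later rows make up. A row lasts 1/8 s, in which the tool goes at most 62.5 mm and 10.7 degrees, less where a joint would pass 70% of its speed; a pose out of reach is approached as far as the arm can. A call with a number of a shift or a turn outside -1 to 1 is refused whole. A call with a gripper value outside its range is refused whole. The fingers move at their own pace and stop on an object; "newtons" is the grip in N (left out, the last holds). Time passes only in rows, so rows that repeat a pose let the fingers close. It gives the time, the measured TCP pose, the force, the opening and the grip force at its end, in the units of the state.
- readout.state(): the state, without advancing time (a new reading comes with each control period).
- cams.get_image(name): name is "scene" or "top"; returns (picture, depth): 384x512x3 uint8, red, green, blue; 384x512 float32, m along the optical axis (not along the pixel's ray), 0 where there is no reading.
- cams.calibration(name): a dict with "camera_matrix" (3x3 intrinsics, pixels), "view" (4x4, takes a point from world to camera coordinates). Camera axes: x right, y down, z forward; pixel columns grow to the right and rows downward; lengths in m; the calibration is good to about 2 mm. A picture is of the moment at which its call begins. calibration takes no time and is no camera call.
- job.job_done(): hands the job in; it is judged then, once.
Trained networks look in the newest picture that a camera, given by its name, has taken for a name from the list of things; names that differ only in an ending like _2 or _b are one class to them, and where a whole thing is asked for, a point or a joint stands for the part that bears it (a point fixed in the world has none). Each returns a list of dicts, best first, with "p" (0 to 1); they miss things now and then, are a little off and sometimes report something else, mostly with a low value. They report only what shows in the picture. A call takes as long as a camera call. They do not tell look-alikes from the thing itself.
- spotter.boxes_of(camera, thing): "bbox" ([left, top, width, height] as shares, 0 to 1, of the picture: columns of its width, rows of its height, round what is visible of it).
- spotter.trace(camera, thing): "pixels" (384x512 bool, what is visible of it) and "bbox" ([left, top, width, height] as shares, 0 to 1, of the picture: columns of its width, rows of its height, round what is visible of it).
- spotter.place_of(camera, thing): "at" ([row, column] as shares, 0 to 1, of the picture: columns of its width, rows of its height: a listed point, or the origin of a listed thing).
The state is a dict: "t": time; "joint_positions": joint angles; "joint_velocities": joint speeds; "joint_efforts": joint torques, N m; "tool_pos": TCP position; "ee_rot": TCP orientation; "wrist_force": force on the tool from outside, world axes, zero at the start; "ft_torque": the same for the moment, N m; "finger_gap": finger opening in m; "gripper_force": force on a finger pad.
Only numpy, scipy, OpenCV 4.12 (cv2) and the standard library are available. Lean on these libraries where they do the work, as an engineer would, in place of code of your own. Each camera call takes 0.05 s, during which the arm holds its last target. There are 200 camera calls.

## Working session

There is one attempt and no reset: what is moved stays moved. The work goes in short steps, Python scripts to look and compute and a tool call to move; the robot and the scene stay as the last step left them, time stands still between calls to the robot, and variables do not carry over. Pictures are saved under pics/ and viewed, at most 10 in all, crops included, and the job is handed in when it is done.

Besides the shell and the picture viewer there is one more tool, called by a JSON object that holds its "name" and its "arguments". move_arm: Moves the arm, as the interface text tells. Its arguments: {"type":"object","properties":{"targets":{"type":"array"},"newtons":{"type":"number"}},"required":["targets"]}

```bash
mkdir -p pics; cat > h.py <<'E'
import numpy as np, cv2
from workcell import readout, cams, job, spotter
def shot(n):
    im,d=cams.get_image(n); c=cams.calibration(n)
    return im,d,np.array(c["camera_matrix"]),np.array(c["view"])
def unproj(K,V,uv,z):  # pixel -> world at depth(s) z
    uv=np.atleast_2d(uv); z=np.broadcast_to(z,len(uv))
    p=np.c_[(uv[:,0]-K[0,2])/K[0,0]*z,(uv[:,1]-K[1,2])/K[1,1]*z,z]
    return (p-V[:3,3])@V[:3,:3]
def atz(K,V,uv,h):     # pixel -> world on plane z=h
    o=-V[:3,:3].T@V[:3,3]; r=unproj(K,V,uv,1.)[0]-o
    return o+r*(h-o[2])/r[2]
E
python3 - <<'E'
from h import *
print(readout.state())
for n in("scene","top"):
    im,d,K,V=shot(n); cv2.imwrite(f"pics/{n}0.png",im[:,:,::-1]); print(n,-V[:3,:3].T@V[:3,3],K[0,0])
    for t in["press","fence","plaque","bed","knob_left_grip","knob_right_grip","beam_left_end","beam_right_end","shoe_left","shoe_right"]:
        for r in spotter.place_of(n,t)[:2]:
            u=np.array([r["at"][1]*512,r["at"][0]*384]); i,j=u.astype(int)
            print(t,round(r["p"],2),u.round(0),unproj(K,V,u,d[min(j,383),min(i,511)])[0].round(3), atz(K,V,u,.141).round(3) if "knob" in t else "")
E
```

```text
{'t': 0.0, 'joint_positions': array([-9.25429022e-01,  3.85543271e-01,  6.59865686e-03, -4.91859471e-04,
       -1.19398999e+00, -2.58617630e-01]), 'joint_velocities': array([ 0.00021787,  0.00092237,  0.00055019, -0.00022923, -0.00157133,
        0.00029139]), 'joint_efforts': array([ 7.47900208e-05, -3.90663207e+01,  1.87405944e+01,  4.21999902e+00,
        1.09414832e-02, -1.99433607e-04]), 'tool_pos': array([ 0.23552912, -0.57826058,  0.22145805]), 'ee_rot': array([-2.61330837e-04, -1.92082758e-01,  9.81378122e-01,  1.06160928e-03]), 'wrist_force': array([0.01550298, 0.07401029, 0.16784205]), 'ft_torque': array([-0.02138227,  0.04230147,  0.05640126]), 'gripper_force': 0.0, 'finger_gap': 0.08683480487686654}
scene [1.09809988 0.10288015 1.08616125] 425.9278253122421
press 0.87 [257. 239.] [0.607 0.01  0.05 ] 
fence 0.55 [249. 249.] [ 0.63  -0.004  0.026] 
plaque 0.81 [328. 170.] [0.313 0.164 0.021] 
plaque 0.59 [264. 227.] [0.587 0.023 0.091] 
bed 0.63 [256. 234.] [0.59  0.004 0.047] 
knob_left_grip 0.78 [300. 227.] [0.593 0.116 0.144] [0.591 0.116 0.141]
knob_left_grip 0.52 [ 90
[... 311 characters left out ...]
.03031457  1.49431226] 427.5658804400127
press 0.89 [240. 170.] [0.573 0.001 0.088] 
plaque 0.94 [191. 250.] [0.306 0.177 0.016] 
plaque 0.82 [235. 175.] [0.557 0.018 0.05 ] 
bed 0.7 [234. 167.] [0.582 0.019 0.093] 
knob_left_grip 0.62 [240. 147.] [0.653 0.001 0.052] [ 0.639 -0.001  0.141]
knob_left_grip 0.43 [202. 167.] [0.579 0.121 0.156] [0.58  0.122 0.141]
knob_right_grip 0.5 [274. 170.] [ 0.563 -0.105  0.16 ] [ 0.565 -0.106  0.141]
beam_left_end 0.95 [204. 165.] [0.583 0.113 0.161] 
beam_left_end 0.45 [238. 178.] [0.55  0.008 0.054] 
beam_right_end 0.89 [271. 174.] [ 0.552 -0.098  0.157] 
shoe_right 0.54 [129. 156.] [0.636 0.391 0.011] 
shoe_right 0.41 [381. 163.] [ 0.593 -0.486  0.017]
```

```bash
python3 - <<'E'
import cv2,numpy as np
a=cv2.imread("pics/scene0.png");b=cv2.imread("pics/top0.png")
cv2.imwrite("pics/a.png",cv2.resize(a,(800,600)))
cv2.imwrite("pics/b.png",cv2.resize(b[100:230,155:325],None,fx=4.6,fy=4.6,interpolation=2))
E
```

```text
(no output)
```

View pics/a.png

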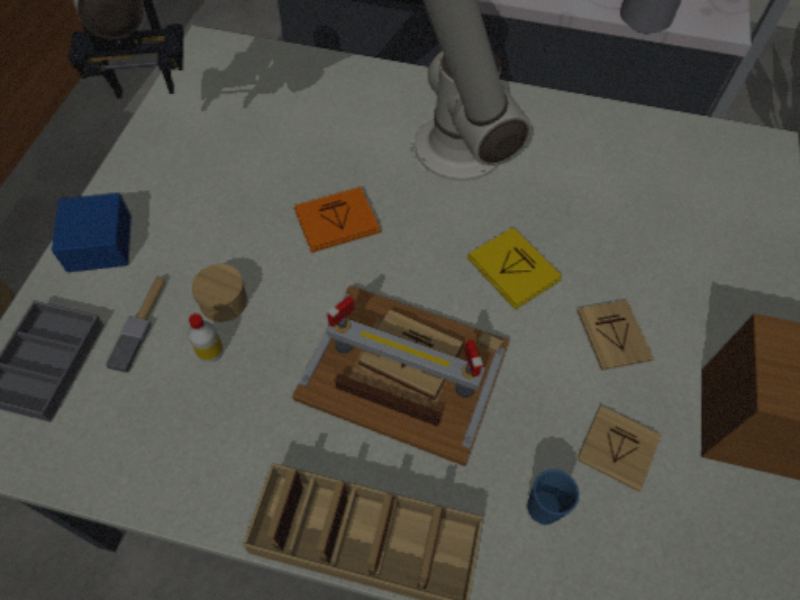

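View pics/b.png

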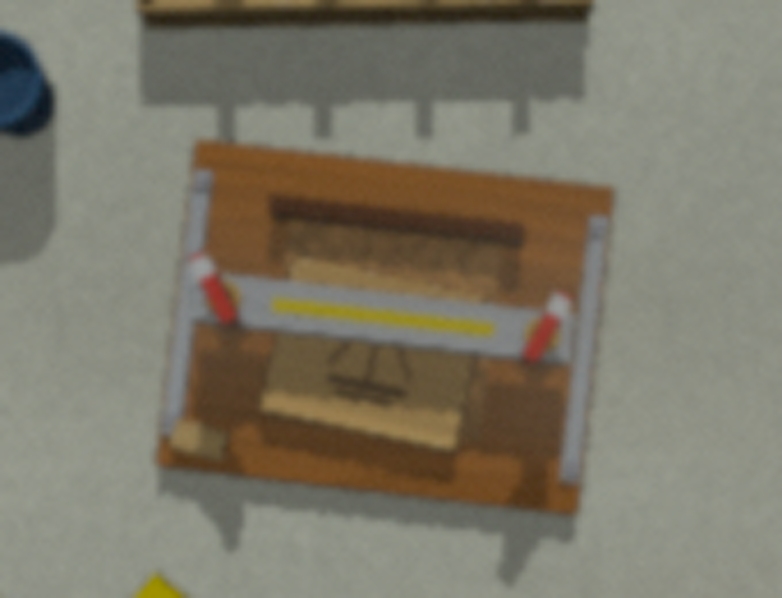

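The plaque is the pale one under the beam (top crop ~370,375). The look-alikes are the orange (337,215) and yellow (515,265) plaques and the stag/bird spares at (615,335) and (620,445) in the scene view; none of them is in the press. Next I'll fit the press geometry from depth.

```bash
cat >> h.py <<'E'
def cloud(n):
    im,d,K,V=shot(n); v,u=np.nonzero(d>0)
    P=unproj(K,V,np.c_[u,v],d[v,u]); return P,im[v,u].astype(int),np.c_[u,v]
def red(C): return (C[:,0]>90)&(C[:,1]<60)&(C[:,2]<60)
def knobs(n,verbose=True):
    P,C,_=cloud(n); out=[]
    for s in(1,-1):
        m=(P[:,2]>.125)&(P[:,2]<.175)&(np.hypot(P[:,0]-.575-.012*s,P[:,1]-.005-.114*s)<.045)
        Q=P[m]; out.append(cv2.minAreaRect(Q[:,:2].astype(np.float32)*1000)); 
        if verbose: print(n,s,m.sum(),out[-1],np.percentile(Q[:,2],[5,50,95]).round(3))
    return out
E
python3 - <<'E'
from h import *
for n in("top","scene"):
    knobs(n)
    P,C,_=cloud(n)
    near=(abs(P[:,0]-.575)<.19)&(abs(P[:,1]-.005)<.22)
    B=P[near&(P[:,2]>.012)]; r=cv2.minAreaRect(B[:,:2].astype(np.float32)*1000); print("board",len(B),r)
    a=-.10; c=np.array([.575,.008]); R=np.array([[np.cos(a),-np.sin(a)],[np.sin(a),np.cos(a)]])
    L=(P[:,:2]-c)@R
    # height maps in approx press frame
    print("z(mm) rows x -125..125 step 10; cols y 160..-160 step 20")
    for x in np.arange(.12,-.14,-.01):
        row=[]
        for y in np.arange(.16,-.17,-.02):
            k=(abs(L[:,0]-x)<.004)&(abs(L[:,1]-y)<.006); row.append("%4d"%(1000*np.median(P[k,2])) if k.sum() else "   .")
        print("%5d"%(x*1000)," ".join(row))
E
```

```text
top 1 77 ((592.1452026367188, 123.00215148925781), (51.34374237060547, 13.397497177124023), 26.585439682006836) [0.147 0.158 0.163]
top -1 70 ((561.84765625, -104.42823791503906), (12.763198852539062, 50.4852409362793), 59.88694381713867) [0.153 0.159 0.163]
board 6620 ((533.2650756835938, 15.312728881835938), (320.43231201171875, 339.591796875), 82.39715576171875)
z(mm) rows x -125..125 step 10; cols y 160..-160 step 20
  120    6   24   23   23   21   21   20   23   22   23   21   23   25   23   21   23   20
  110    8   23   22   23   21   21   21   22   23   21   20   22   24   21   22   21   21
  100   10   25   25   23   23   21   23   22   24   22   20   23   23   22   24   24   20
   90    5   22   25   21   45   57   27   24   39   19   23   21   21   19   23   23   20
   80   22   23   24   25   55   56   56   59   55   58   57   57   56   28   22   23   11
   70    0   23   23   22   24   30   30   32   28   36   33   43   41   25   20   23   21
   60   15   26   22   21   26   31   30   30   29   29   27   29   28   26   24   25   15
   50   20   23   20   21   27   31   
[... 3793 characters left out ...]
 46   47   45   46   47   47   47   46   23   22   21    .    .
  -69   24   21   21    .   47   47   46   46   46   48   47   43   22   22   22    .    .
  -79   27   26   21    .   23    .    .   46   46   45   46   45   21   20   21    .    .
  -89   23   35   36    .   21   21   21   22   22    .   42   44   20   22   22    .    .
  -99   20   35   37   23   22   22   21   21   22   21   22   24   19   22   20   28    2
 -109   20   22   34   21   21   22   22   22   21   21   20   20   21   21   22   22    0
 -119    .   19   23   19   19   20   21   20   22   20   20   21   22   21   23   22    1
 -129   -1    0    4    1    0    2    3    2    1    .    .    .    .    .    .   18   -1
```

```bash
cat >> h.py <<'E'
A=-.131; CP=np.array([.578,.009]); RP=np.array([[np.cos(A),-np.sin(A)],[np.sin(A),np.cos(A)]])
def toP(p): return (np.asarray(p)[...,:2]-CP)@RP
def toW(l): return np.asarray(l)@RP.T+CP
def plaque():
    for n in("top","scene"):
        P,C,_=cloud(n); L=toP(P)
        m=(P[:,2]>.039)&(P[:,2]<.053)&(L[:,0]>-.1)&(L[:,0]<.05)&(abs(L[:,1])<.1)
        near=[]
        for y in np.arange(-.065,.07,.01):
            k=m&(abs(L[:,1]-y)<.005); 
            if k.sum()>3: near.append((y,L[k,0].min(),L[k,0].max()))
        N=np.array(near); f=np.polyfit(N[:,0],N[:,1],1); g=np.polyfit(N[:,0],N[:,2],1)
        print(n,"near edge x=%.4f slope %.3f"%(f[1],f[0]),"far x=%.4f slope %.3f"%(g[1],g[0]),"y range",np.percentile(L[m&(L[:,0]<-.02),1],[1,99]).round(4))
E
python3 - <<'E'
from h import *
plaque()
P,C,_=cloud("top"); L=toP(P)
k=(P[:,2]>.05)&(P[:,2]<.062)&(L[:,0]>.055)&(L[:,0]<.1); print("fence",np.percentile(L[k],[3,97],axis=0))
k=(P[:,2]>.084)&(P[:,2]<.1); print("beam",np.percentile(L[k],[2,98],axis=0))
E
```

```text
top near edge x=-0.0830 slope 0.108 far x=0.0343 slope 0.087 y range [-0.0653  0.0803]
scene near edge x=-0.0817 slope 0.090 far x=0.0370 slope 0.106 y range [-0.0635  0.0812]
fence [[ 0.06949764 -0.3297082 ]
 [ 0.08377423  0.0891701 ]]
beam [[-0.17287513 -0.33426516]
 [ 0.33048036  0.5191258 ]]
```

```bash
cat >> h.py <<'E'
from scipy.spatial.transform import Rotation as Rot
DOWN=Rot.from_matrix(np.diag([-1.,1,-1]))
def rot(yaw,tilt=0): return Rot.from_euler("z",yaw)*Rot.from_euler("y",-tilt)*DOWN
def cur():
    s=readout.state(); return s,np.array(s["tool_pos"]),Rot.from_quat(np.roll(s["ee_rot"],-1))
def go(xy,z,R):
    s,p,r=cur(); d=(np.r_[xy,z]-p)/.3; w=(R*r.inv()).as_rotvec()/np.pi
    print("t",round(s["t"],2),"shift",d.round(4),"turn",w.round(4)); return d,w
E
python3 - <<'E'
from h import *
go(toW([-.118,.008]),.16,rot(A,np.radians(20)))
E
```

```text
t 1.45 shift [ 0.7542  2.0371 -0.2085] turn [ 0.0143 -0.1114 -0.1631]
```

{"name": "move_arm", "arguments": {"targets": [{"x": 0.38,"y": 1.0,"z": 0,"rx": 0.014,"ry": -0.111,"rz": -0.163},{"x": 0.38,"y": 1.0,"z": 0,"rx": 0.014,"ry": -0.111,"rz": -0.163},{"x": 0.38,"y": 1.0,"z": 0,"rx": 0.014,"ry": -0.111,"rz": -0.163},{"x": 0.38,"y": 1.0,"z": 0,"rx": 0.014,"ry": -0.111,"rz": -0.163},{"x": 0.38,"y": 1.0,"z": 0,"rx": 0.014,"ry": -0.111,"rz": -0.163},{"x": 0.38,"y": 1.0,"z": 0,"rx": 0.014,"ry": -0.111,"rz": -0.163}]}}

```text
invalid input at $.targets[0]: expected keys x, y, z, rx, ry, rz, hand
```

```bash
python3 - <<'E'
from h import *
go(toW([-.118,.008]),.16,rot(A,np.radians(20)))
E
```

```text
t 1.45 shift [ 0.7542  2.0371 -0.2085] turn [ 0.0143 -0.1114 -0.1631]
```

{"name": "move_arm", "arguments": {"targets": [{"x": 0.38,"y": 1.0,"z": 0,"rx": 0.014,"ry": -0.111,"rz": -0.163,"hand": 1},{"x": 0.38,"y": 1.0,"z": 0,"rx": 0.014,"ry": -0.111,"rz": -0.163,"hand": 1},{"x": 0.38,"y": 1.0,"z": 0,"rx": 0.014,"ry": -0.111,"rz": -0.163,"hand": 1},{"x": 0.38,"y": 1.0,"z": 0,"rx": 0.014,"ry": -0.111,"rz": -0.163,"hand": 1},{"x": 0.38,"y": 1.0,"z": 0,"rx": 0.014,"ry": -0.111,"rz": -0.163,"hand": 1},{"x": 0.38,"y": 1.0,"z": 0,"rx": 0.014,"ry": -0.111,"rz": -0.163,"hand": 1}]}}

```text
t: 2.2
tool_pos: [0.3503, -0.2753, 0.223]
ee_rot: [0.173, 0.061, 0.983, -0.011]
wrist_force: [0.2, -0.4, -0.0]
finger_gap: 0.0871
gripper_force: 0.0
```

```bash
python3 - <<'E'
from h import *
go(toW([-.118,.008]),.16,rot(A,np.radians(20)))
E
```

```text
t 2.2 shift [ 0.3724  1.0255 -0.21  ] turn [ 0.0003 -0.0001 -0.0023]
```

{"name": "move_arm", "arguments": {"targets": [{"x": 0.372,"y": 1.0,"z": 0,"rx": 0,"ry": 0,"rz": -0.002,"hand": 1},{"x": 0.372,"y": 1.0,"z": 0,"rx": 0,"ry": 0,"rz": -0.002,"hand": 1},{"x": 0.372,"y": 1.0,"z": 0,"rx": 0,"ry": 0,"rz": -0.002,"hand": 1},{"x": 0.372,"y": 1.0,"z": 0,"rx": 0,"ry": 0,"rz": -0.002,"hand": 1},{"x": 0.372,"y": 1.0,"z": 0,"rx": 0,"ry": 0,"rz": -0.002,"hand": 1},{"x": 0.372,"y": 1.0,"z": -0.21,"rx": 0,"ry": 0,"rz": -0.002,"hand": 1},{"x": 0.372,"y": 1.0,"z": -0.21,"rx": 0,"ry": 0,"rz": -0.002,"hand": 1},{"x": 0.372,"y": 1.0,"z": -0.21,"rx": 0,"ry": 0,"rz": -0.002,"hand": 1},{"x": 0.372,"y": 1.0,"z": -0.21,"rx": 0,"ry": 0,"rz": -0.002,"hand": 1}]}}

```text
t: 3.32
tool_pos: [0.4634, 0.0213, 0.1622]
ee_rot: [0.175, 0.068, 0.982, -0.011]
wrist_force: [1.1, -0.1, 0.2]
finger_gap: 0.0869
gripper_force: 0.0
```

```bash
python3 - <<'E'
from h import *
s,p,r=cur(); print(p,toP(p))
go(toW([-.118,.008]),.037,rot(A,np.radians(20)))
print("press x dir per 10mm", (RP@[.01,0])/.3)
E
```

```text
[0.46337414 0.02128032 0.16221542] [-0.11524784 -0.00279798]
t 3.33 shift [-0.0044  0.0369 -0.4174] turn [-0.0005  0.0011  0.0024]
press x dir per 10mm [ 0.03304773 -0.00435419]
```

{"name": "move_arm", "arguments": {"targets": [{"x": -0.004,"y": 0.037,"z": -0.2,"rx": 0,"ry": 0,"rz": 0,"hand": 1},{"x": -0.004,"y": 0.037,"z": -0.36,"rx": 0,"ry": 0,"rz": 0,"hand": 1},{"x": -0.004,"y": 0.037,"z": -0.417,"rx": 0,"ry": 0,"rz": 0,"hand": 1},{"x": -0.004,"y": 0.037,"z": -0.417,"rx": 0,"ry": 0,"rz": 0,"hand": 1}]}}

```text
t: 3.82
tool_pos: [0.4601, 0.0312, 0.0749]
ee_rot: [0.149, 0.068, 0.986, -0.016]
wrist_force: [-0.1, -0.5, -0.6]
finger_gap: 0.0871
gripper_force: 0.0
```

```bash
python3 - <<'E'
from h import *
s,p,r=cur(); print(p,toP(p),s["wrist_force"])
E
```

```text
[0.46014667 0.03121066 0.07494242] [-0.11974482  0.00662569] [-0.09871657 -0.48403552 -0.62712963]
```

```bash
python3 - <<'E'
from h import *
s,p,r=cur(); print(s["joint_positions"].round(3),s["joint_velocities"].round(3))
E
```

```text
[ 0.327  0.164 -1.066  1.085 -0.161 -3.096] [ 0.052  0.015  0.017 -0.063  0.    -0.008]
```

```bash
python3 - <<'E'
from h import *
go(toW([-.118,.0]),.1,rot(A,np.radians(8)))
E
```

```text
t 3.83 shift [ 0.0029 -0.0227  0.0835] turn [0.0103 0.0501 0.0022]
```

{"name": "move_arm", "arguments": {"targets": [{"x": 0.003,"y": -0.023,"z": 0.2,"rx": 0.01,"ry": 0.05,"rz": 0.002,"hand": 1},{"x": 0.003,"y": -0.023,"z": 0.2,"rx": 0.01,"ry": 0.05,"rz": 0.002,"hand": 1},{"x": 0.003,"y": -0.023,"z": 0.2,"rx": 0.01,"ry": 0.05,"rz": 0.002,"hand": 1},{"x": 0.003,"y": -0.023,"z": 0.2,"rx": 0.01,"ry": 0.05,"rz": 0.002,"hand": 1},{"x": 0.003,"y": -0.023,"z": 0.2,"rx": 0.01,"ry": 0.05,"rz": 0.002,"hand": 1}]}}

```text
t: 4.45
tool_pos: [0.462, 0.0269, 0.137]
ee_rot: [0.072, 0.065, 0.995, -0.003]
wrist_force: [0.3, 0.2, -0.2]
finger_gap: 0.0872
gripper_force: 0.0
```

```bash
python3 - <<'E'
from h import *
s,p,r=cur(); print(s["joint_positions"].round(3),p,toP(p))
go(toW([-.118,.0]),.037,rot(A,np.radians(8)))
E
```

```text
[ 0.463  0.129 -0.645  0.123 -0.679 -2.255] [0.46200288 0.026927   0.13696252] [-0.11734496  0.0026212 ]
t 4.45 shift [-0.0033 -0.0084 -0.3332] turn [-0.0011  0.0017 -0.0004]
```

{"name": "move_arm", "arguments": {"targets": [{"x": -0.003,"y": -0.008,"z": -0.17,"rx": -0.001,"ry": 0.002,"rz": 0,"hand": 1},{"x": -0.003,"y": -0.008,"z": -0.28,"rx": -0.001,"ry": 0.002,"rz": 0,"hand": 1},{"x": -0.003,"y": -0.008,"z": -0.333,"rx": -0.001,"ry": 0.002,"rz": 0,"hand": 1},{"x": -0.003,"y": -0.008,"z": -0.333,"rx": -0.001,"ry": 0.002,"rz": 0,"hand": 1}]}}

```text
t: 4.95
tool_pos: [0.4578, 0.0219, 0.0335]
ee_rot: [0.065, 0.064, 0.996, -0.008]
wrist_force: [0.8, -0.8, 0.4]
finger_gap: 0.087
gripper_force: 0.0
```

```bash
python3 - <<'E'
from h import *
s,p,r=cur(); print(s["joint_positions"].round(3),p,toP(p),s["wrist_force"])
go(toW([-.118,.0]),.037,rot(A,np.radians(8)))
go(toW([-.064,.0]),.037,rot(A,np.radians(8)))
E
```

```text
[ 0.45   0.306 -0.802  0.217 -0.366 -2.349] [0.45777081 0.02187787 0.03348362] [-0.12088122 -0.00293749] [ 0.82660785 -0.75319083  0.41817144]
t 4.95 shift [0.0108 0.0085 0.0117] turn [ 0.0017 -0.0032 -0.0004]
t 4.95 shift [ 0.1893 -0.0151  0.0117] turn [ 0.0017 -0.0032 -0.0004]
```

{"name": "move_arm", "arguments": {"targets": [{"x": 0.033,"y": 0.004,"z": 0.012,"rx": 0,"ry": 0,"rz": 0,"hand": 1},{"x": 0.06,"y": 0.0,"z": 0.012,"rx": 0,"ry": 0,"rz": 0,"hand": 1},{"x": 0.073,"y": -0.001,"z": 0.012,"rx": 0,"ry": 0,"rz": 0,"hand": 1},{"x": 0.086,"y": -0.003,"z": 0.012,"rx": 0,"ry": 0,"rz": 0,"hand": 1},{"x": 0.099,"y": -0.005,"z": 0.012,"rx": 0,"ry": 0,"rz": 0,"hand": 1},{"x": 0.112,"y": -0.006,"z": 0.012,"rx": 0,"ry": 0,"rz": 0,"hand": 1},{"x": 0.125,"y": -0.008,"z": 0.012,"rx": 0,"ry": 0,"rz": 0,"hand": 1},{"x": 0.138,"y": -0.01,"z": 0.012,"rx": 0,"ry": 0,"rz": 0,"hand": 1},{"x": 0.15,"y": -0.011,"z": 0.012,"rx": 0,"ry": 0,"rz": 0,"hand": 1},{"x": 0.16,"y": -0.012,"z": 0.012,"rx": 0,"ry": 0,"rz": 0,"hand": 1},{"x": 0.168,"y": -0.013,"z": 0.012,"rx": 0,"ry": 0,"rz": 0,"hand": 1}]}}

```text
t: 6.32
tool_pos: [0.5094, 0.0188, 0.0379]
ee_rot: [0.066, 0.064, 0.996, -0.007]
wrist_force: [-1.0, -0.5, -0.3]
finger_gap: 0.087
gripper_force: 0.4
```

```bash
python3 - <<'E'
from h import *
s,p,r=cur(); print(s["joint_positions"].round(3),p,toP(p),s["wrist_force"]); plaque()
E
```

```text
[ 0.396  0.364 -0.661  0.167 -0.439 -2.243] [0.50939525 0.01883518 0.03785441] [-0.06930166  0.00078937] [-1.0015755  -0.5016168  -0.30067923]
top near edge x=-0.0384 slope -0.019 far x=0.0489 slope 0.003 y range [-0.0615  0.0824]
scene near edge x=-0.0578 slope 0.007 far x=0.0492 slope 0.002 y range [-0.0616  0.0812]
```

{"name": "move_arm", "arguments": {"targets": [{"x": 0.007,"y": -0.001,"z": 0,"rx": 0,"ry": 0,"rz": 0,"hand": 1},{"x": 0.013,"y": -0.002,"z": 0,"rx": 0,"ry": 0,"rz": 0,"hand": 1},{"x": 0.019,"y": -0.003,"z": 0,"rx": 0,"ry": 0,"rz": 0,"hand": 1},{"x": 0.023,"y": -0.003,"z": 0,"rx": 0,"ry": 0,"rz": 0,"hand": 1}]}}

```text
t: 6.92
tool_pos: [0.516, 0.0179, 0.0378]
ee_rot: [0.066, 0.064, 0.996, -0.007]
wrist_force: [-3.4, -0.0, 1.5]
finger_gap: 0.087
gripper_force: 1.5
```

{"name": "move_arm", "arguments": {"targets": [{"x": 0.003,"y": 0,"z": 0,"rx": 0,"ry": 0,"rz": 0,"hand": 1},{"x": 0.005,"y": -0.001,"z": 0,"rx": 0,"ry": 0,"rz": 0,"hand": 1}]}}

```text
t: 7.18
tool_pos: [0.5162, 0.0175, 0.0376]
ee_rot: [0.065, 0.064, 0.996, -0.007]
wrist_force: [-7.5, 4.2, 4.0]
finger_gap: 0.087
gripper_force: 3.6
```

```bash
python3 - <<'E'
from h import *
s,p,r=cur(); print(p,toP(p),s["wrist_force"],s["ft_torque"]); plaque()
im,d,K,V=shot("scene"); c=im[195:300,180:335]; cv2.imwrite("pics/c.png",cv2.resize(c,None,fx=5,fy=5,interpolation=2)[:,:,::-1])
for n in("top","scene"):
    P,C,_=cloud(n); L=toP(P)
    for y in(-.08,-.05,-.02,.01,.04,.07):
        k=(P[:,2]>.05)&(P[:,2]<.062)&(L[:,0]>.05)&(L[:,0]<.1)&(abs(L[:,1]-y)<.012); print(n,y,np.percentile(L[k,0],[3,97]).round(4) if k.sum()>3 else 0)
E
```

```text
[0.51618588 0.01747834 0.03758791] [-0.06239197  0.00033118] [-7.50316289  4.17303665  3.99067935] [1.14939901 2.15308945 0.17259949]
top near edge x=-0.0311 slope -0.016 far x=0.0490 slope 0.004 y range [-0.0608  0.078 ]
scene near edge x=-0.0515 slope 0.004 far x=0.0491 slope 0.011 y range [-0.0613  0.0797]
top -0.08 [0.0694 0.0826]
top -0.05 [0.0546 0.0827]
top -0.02 [0.0521 0.0818]
top 0.01 [0.0527 0.0823]
top 0.04 [0.0549 0.0828]
top 0.07 [0.0539 0.0825]
scene -0.08 [0.07   0.0839]
scene -0.05 [0.0706 0.0838]
scene -0.02 [0.0593 0.0841]
scene 0.01 [0.0627 0.084 ]
scene 0.04 [0.0639 0.0845]
scene 0.07 [0.053  0.0847]
```

View pics/c.png

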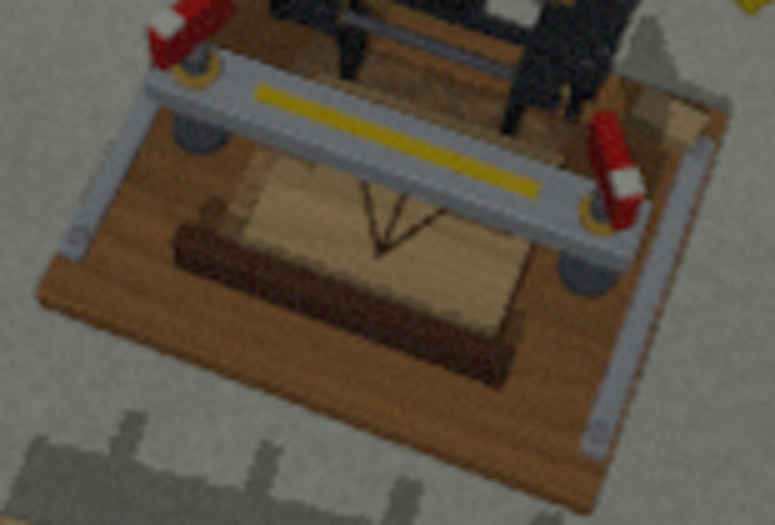

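{"name": "move_arm", "arguments": {"targets": [{"x": 0.002,"y": 0,"z": 0,"rx": 0,"ry": 0,"rz": 0,"hand": 1},{"x": 0.002,"y": 0,"z": 0,"rx": 0,"ry": 0,"rz": 0,"hand": 1}]}}

```text
t: 7.68
tool_pos: [0.5162, 0.0174, 0.0375]
ee_rot: [0.064, 0.064, 0.996, -0.007]
wrist_force: [-6.7, 3.6, 5.3]
finger_gap: 0.087
gripper_force: 3.8
```

```bash
python3 - <<'E'
from h import *
P,C,_=cloud("top"); L=toP(P)
for x in np.arange(.052,.08,.003):
    print(round(x,3),*["%4d"%(1000*np.median(P[(abs(L[:,0]-x)<.0025)&(abs(L[:,1]-y)<.008),2])) for y in np.arange(.085,-.09,-.017)])
im,d,K,V=shot("top"); cv2.imwrite("pics/d.png",cv2.resize(im[125:185,190:290],None,fx=7.5,fy=7.5,interpolation=2)[:,:,::-1])
E
```

```text
0.052   23   47   49   46   49   46   52   47   48   33   21
0.055   24   48   49   47   49   47   47   48   51   30   24
0.058   26   48   52   49   45   49   48   48   50   30   24
0.061   25   46   46   49   45   49   48   49   47   33   24
0.064   38   49   49   50   48   49   48   48   46   33   22
0.067   36   48   42   51   42   49   45   48   47   38   23
0.07   42   46   57   55   56   52   54   50   51   53   49
0.073   57   55   57   57   55   56   57   53   58   53   57
0.076   55   55   56   56   56   54   57   56   58   55   55
0.079   56   57   55   56   57   56   58   57   54   55   57
```

View pics/d.png

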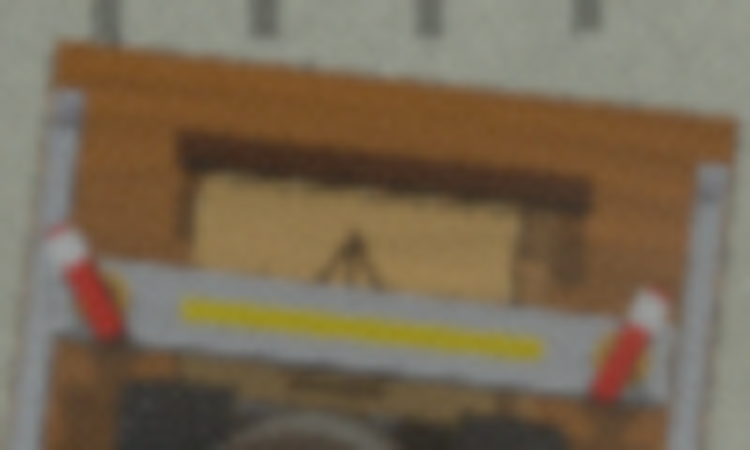

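```bash
python3 - <<'E'
from h import *
go(toW([-.1,.0]),.22,rot(A+np.radians(100)))
E
```

```text
t 7.78 shift [-0.1244  0.0155  0.6085] turn [-0.03    0.036   0.5541]
```

{"name": "move_arm", "arguments": {"targets": [{"x": -0.1,"y": 0.013,"z": 0,"rx": 0,"ry": 0,"rz": 0,"hand": 1},{"x": -0.124,"y": 0.016,"z": 0.2,"rx": 0,"ry": 0,"rz": 0,"hand": 1},{"x": -0.124,"y": 0.016,"z": 0.4,"rx": 0,"ry": 0,"rz": 0,"hand": 1},{"x": -0.124,"y": 0.016,"z": 0.6,"rx": 0,"ry": 0,"rz": 0,"hand": 1},{"x": -0.124,"y": 0.016,"z": 0.6,"rx": -0.03,"ry": 0.036,"rz": 0.554,"hand": 1},{"x": -0.124,"y": 0.016,"z": 0.6,"rx": -0.03,"ry": 0.036,"rz": 0.554,"hand": 1},{"x": -0.124,"y": 0.016,"z": 0.6,"rx": -0.03,"ry": 0.036,"rz": 0.554,"hand": 1},{"x": -0.124,"y": 0.016,"z": 0.6,"rx": -0.03,"ry": 0.036,"rz": 0.554,"hand": 1},{"x": -0.124,"y": 0.016,"z": 0.6,"rx": -0.03,"ry": 0.036,"rz": 0.554,"hand": 1},{"x": -0.124,"y": 0.016,"z": 0.6,"rx": -0.03,"ry": 0.036,"rz": 0.554,"hand": 1},{"x": -0.124,"y": 0.016,"z": 0.6,"rx": -0.03,"ry": 0.036,"rz": 0.554,"hand": 1},{"x": -0.124,"y": 0.016,"z": 0.6,"rx": -0.03,"ry": 0.036,"rz": 0.554,"hand": 1}]}}

```text
t: 9.28
tool_pos: [0.4817, 0.0225, 0.2182]
ee_rot: [0.012, -0.634, 0.773, 0.0]
wrist_force: [0.0, -0.5, -0.9]
finger_gap: 0.0871
gripper_force: 0.0
```

```bash
python3 - <<'E'
from h import *
k=knobs("top"); s=knobs("scene"); plaque()
print(readout.state()["joint_positions"].round(3))
go([.593,.1225],.20,rot(np.radians(206.4)))
E
```

```text
top 1 77 ((591.79833984375, 122.86723327636719), (51.40398025512695, 13.382187843322754), 27.132909774780273) [0.145 0.159 0.164]
top -1 69 ((561.7092895507812, -104.34500122070312), (12.75539779663086, 50.64122772216797), 59.883567810058594) [0.155 0.159 0.163]
scene 1 178 ((593.43115234375, 122.8946762084961), (51.64048767089844, 14.260679244995117), 25.511938095092773) [0.129 0.156 0.161]
scene -1 195 ((563.944580078125, -105.513427734375), (14.716121673583984, 51.933189392089844), 60.0280876159668) [0.129 0.154 0.161]
top near edge x=-0.0010 slope 0.385 far x=0.0492 slope -0.007 y range [-0.0649  0.0835]
scene near edge x=-0.0482 slope -0.011 far x=0.0495 slope 0.005 y range [-0.0614  0.0819]
[ 0.38   0.133 -0.347 -0.008 -1.068 -0.581]
t 9.47 shift [ 0.3725  0.3335 -0.0597] turn [-0.0089 -0.0023  0.7121]
```

{"name": "move_arm", "arguments": {"targets": [{"x": 0.372,"y": 0.333,"z": 0,"rx": -0.009,"ry": -0.002,"rz": 0.712,"hand": 1},{"x": 0.372,"y": 0.333,"z": 0,"rx": -0.009,"ry": -0.002,"rz": 0.712,"hand": 1},{"x": 0.372,"y": 0.333,"z": 0,"rx": -0.009,"ry": -0.002,"rz": 0.712,"hand": 1},{"x": 0.372,"y": 0.333,"z": 0,"rx": -0.009,"ry": -0.002,"rz": 0.712,"hand": 1},{"x": 0.372,"y": 0.333,"z": 0,"rx": -0.009,"ry": -0.002,"rz": 0.712,"hand": 1},{"x": 0.372,"y": 0.333,"z": 0,"rx": -0.009,"ry": -0.002,"rz": 0.712,"hand": 1},{"x": 0.372,"y": 0.333,"z": 0,"rx": -0.009,"ry": -0.002,"rz": 0.712,"hand": 1},{"x": 0.372,"y": 0.333,"z": 0,"rx": -0.009,"ry": -0.002,"rz": 0.712,"hand": 1},{"x": 0.372,"y": 0.333,"z": 0,"rx": -0.009,"ry": -0.002,"rz": 0.712,"hand": 1},{"x": 0.372,"y": 0.333,"z": 0,"rx": -0.009,"ry": -0.002,"rz": 0.712,"hand": 1},{"x": 0.372,"y": 0.333,"z": 0,"rx": -0.009,"ry": -0.002,"rz": 0.712,"hand": 1},{"x": 0.372,"y": 0.333,"z": -0.06,"rx": -0.009,"ry": -0.002,"rz": 0.712,"hand": 1}]}}

```text
t: 10.98
tool_pos: [0.5937, 0.1227, 0.2013]
ee_rot: [0.0, 0.973, 0.231, 0.002]
wrist_force: [0.7, -0.0, -0.7]
finger_gap: 0.0869
gripper_force: 0.0
```

```bash
python3 - <<'E'
from h import *
print(readout.state()["joint_positions"].round(3))
go([.593,.1225],.130,rot(np.radians(206.4)))
E
```

```text
[ 0.472  0.366 -0.077  0.002 -1.123  1.565]
t 10.97 shift [-0.0023 -0.0006 -0.2376] turn [-0.      0.0016 -0.002 ]
```

{"name": "move_arm", "arguments": {"newtons": 60, "targets": [{"x": -0.002,"y": 0,"z": -0.12,"rx": 0,"ry": 0.001,"rz": -0.002,"hand": 0.6},{"x": -0.002,"y": 0,"z": -0.237,"rx": 0,"ry": 0.001,"rz": -0.002,"hand": 0.5},{"x": -0.002,"y": 0,"z": -0.237,"rx": 0,"ry": 0.001,"rz": -0.002,"hand": 0.4},{"x": -0.002,"y": 0,"z": -0.237,"rx": 0,"ry": 0.001,"rz": -0.002,"hand": 0},{"x": -0.002,"y": 0,"z": -0.237,"rx": 0,"ry": 0.001,"rz": -0.002,"hand": 0},{"x": -0.002,"y": 0,"z": -0.237,"rx": 0,"ry": 0.001,"rz": -0.002,"hand": 0},{"x": -0.002,"y": 0,"z": -0.237,"rx": 0,"ry": 0.001,"rz": -0.002,"hand": 0}]}}

```text
t: 11.85
tool_pos: [0.5922, 0.1224, 0.1295]
ee_rot: [0.0, 0.974, 0.227, -0.001]
wrist_force: [-0.1, 0.0, -1.0]
finger_gap: 0.0249
gripper_force: 0.0
```

```bash
cat >> h.py <<'E'
def st():
    s,p,r=cur(); y=r.as_matrix()[:,1]; print("t %.2f"%s["t"],"p",p.round(4),"psi %.2f"%np.degrees(np.arctan2(-y[0],y[1])),"F",s["wrist_force"].round(2),"T",s["ft_torque"].round(3),"gap %.4f grip %.1f"%(s["finger_gap"],s["gripper_force"]),"j6 %.2f"%s["joint_positions"][5])
E
python3 -c "from h import *;st()"
```

```text
t 11.85 p [0.5922 0.1224 0.1295] psi -153.80 F [-0.07  0.01 -1.03] T [-0.155  0.165 -0.013] gap 0.0249 grip 0.0 j6 1.56
```

{"name": "move_arm", "arguments": {"targets": [{"x": 0,"y": 0,"z": 0,"rx": 0,"ry": 0,"rz": 0,"hand": 0},{"x": 0,"y": 0,"z": 0,"rx": 0,"ry": 0,"rz": 0,"hand": 0},{"x": 0,"y": 0,"z": 0,"rx": 0,"ry": 0,"rz": 0,"hand": 0}]}}

```text
t: 12.22
tool_pos: [0.5916, 0.1233, 0.129]
ee_rot: [-0.0, 0.974, 0.227, -0.001]
wrist_force: [-3.5, 3.4, 2.1]
finger_gap: 0.0125
gripper_force: 60.0
```

```bash
python3 -c "from h import *;st()"
```

```text
t 12.22 p [0.5916 0.1233 0.129 ] psi -153.74 F [-3.53  3.36  2.12] T [1.183 1.004 0.19 ] gap 0.0125 grip 60.0 j6 1.56
```

{"name": "move_arm", "arguments": {"targets": [{"x": 0,"y": 0,"z": 0,"rx": 0,"ry": 0,"rz": -0.055,"hand": 0},{"x": 0,"y": 0,"z": 0,"rx": 0,"ry": 0,"rz": -0.11,"hand": 0},{"x": 0,"y": 0,"z": 0,"rx": 0,"ry": 0,"rz": -0.166,"hand": 0},{"x": 0,"y": 0,"z": 0,"rx": 0,"ry": 0,"rz": -0.222,"hand": 0},{"x": 0,"y": 0,"z": 0,"rx": 0,"ry": 0,"rz": -0.278,"hand": 0},{"x": 0,"y": 0,"z": 0,"rx": 0,"ry": 0,"rz": -0.333,"hand": 0}]}}

```text
t: 12.98
tool_pos: [0.5916, 0.1235, 0.129]
ee_rot: [-0.001, 0.956, -0.292, -0.002]
wrist_force: [-2.4, 4.5, 2.3]
finger_gap: 0.0127
gripper_force: 60.0
```

```bash
python3 -c "from h import *;st()"
```

```text
t 12.97 p [0.5916 0.1235 0.129 ] psi 146.03 F [-2.37  4.53  2.31] T [1.346 1.095 0.332] gap 0.0127 grip 60.0 j6 0.51
```

{"name": "move_arm", "arguments": {"targets": [{"x": 0,"y": 0,"z": 0,"rx": 0,"ry": 0,"rz": 0,"hand": 0.4},{"x": 0,"y": 0,"z": 0,"rx": 0,"ry": 0,"rz": 0,"hand": 0.4},{"x": 0,"y": 0,"z": 0.16,"rx": 0,"ry": 0,"rz": 0,"hand": 0.4},{"x": -0.03,"y": -0.2,"z": 0.2,"rx": 0,"ry": 0,"rz": 0.021,"hand": 0.4},{"x": -0.05,"y": -0.4,"z": 0.2,"rx": 0,"ry": 0,"rz": 0.021,"hand": 0.4},{"x": -0.08,"y": -0.6,"z": 0.2,"rx": 0,"ry": 0,"rz": 0.021,"hand": 0.4},{"x": -0.099,"y": -0.76,"z": 0.2,"rx": 0,"ry": 0,"rz": 0.021,"hand": 0.4},{"x": -0.099,"y": -0.76,"z": 0.2,"rx": 0,"ry": 0,"rz": 0.021,"hand": 0.4}]}}

```text
t: 13.98
tool_pos: [0.5614, -0.109, 0.1887]
ee_rot: [0.0, 0.965, -0.26, -0.002]
wrist_force: [0.4, 0.8, 0.1]
finger_gap: 0.0349
gripper_force: 0.0
```

```bash
python3 - <<'E'
from h import *
st(); k=knobs("top"); knobs("scene")
P,C,_=cloud("scene"); L=toP(P)
for y in(-.08,-.04,0,.04,.08):
    m=(abs(L[:,1]-y)<.015)&(abs(L[:,0])<.012)&(P[:,2]>.07)&(P[:,2]<.1); print(y,m.sum(),np.median(P[m,2]).round(4))
go([.5618,-.1045],.129,rot(np.radians(149.7)))
E
```

```text
t 13.97 p [ 0.5614 -0.109   0.1887] psi 149.80 F [0.36 0.85 0.1 ] T [ 0.006  0.048 -0.016] gap 0.0349 grip 0.0 j6 0.95Traceback (most recent call last):
  File "<stdin>", line 2, in <module>
  File "h.py", line 22, in knobs
    if verbose: print(n,s,m.sum(),out[-1],np.percentile(Q[:,2],[5,50,95]).round(3))
                                          ~~~~~~~~~~~~~^^^^^^^^^^^^^^^^^^
    return _quantile_unchecked(
        a, q, axis, out, overwrite_input, method, keepdims, weights)
    return _ureduce(a,
                    func=_quantile_ureduce_func,
    ...<5 lines>...
                    overwrite_input=overwrite_input,
                    method=method)
    r = func(a, **kwargs)
    result = _quantile(arr,
                       quantiles=q,
    ...<2 lines>...
                       out=out,
                       weights=wgt)
    slices_having_nans = np.isnan(arr[-1, ...])
                                  ~~~^^^^^^^^^
IndexError: index -1 is out of bounds for axis 0 with size 0
```

```bash
python3 - <<'E'
from h import *
st(); go([.5618,-.1045],.129,rot(np.radians(149.7)))
P,C,_=cloud("scene"); L=toP(P)
for y in(-.08,-.04,0,.04,.08):
    m=(abs(L[:,1]-y)<.015)&(abs(L[:,0])<.012)&(P[:,2]>.07)&(P[:,2]<.1); print(y,m.sum(),np.median(P[m,2]).round(4))
E
```

```text
t 14.03 p [ 0.5619 -0.1075  0.1887] psi 149.90 F [ 0.41 -0.08 -0.47] T [-0.013  0.08   0.003] gap 0.0346 grip 0.0 j6 0.95
t 14.03 shift [-0.0003  0.0099 -0.1988] turn [-0.0004 -0.0009 -0.0011]
-0.08 89 0.0905
-0.04 88 0.0891
0 92 0.089
0.04 93 0.0875
0.08 95 0.0866
```

{"name": "move_arm", "arguments": {"targets": [{"x": 0,"y": 0.006,"z": -0.1,"rx": 0,"ry": 0,"rz": -0.001,"hand": 0.4},{"x": 0,"y": 0.006,"z": -0.199,"rx": 0,"ry": 0,"rz": -0.001,"hand": 0.35},{"x": 0,"y": 0.006,"z": -0.199,"rx": 0,"ry": 0,"rz": -0.001,"hand": 0.3},{"x": 0,"y": 0.006,"z": -0.199,"rx": 0,"ry": 0,"rz": -0.001,"hand": 0},{"x": 0,"y": 0.006,"z": -0.199,"rx": 0,"ry": 0,"rz": -0.001,"hand": 0},{"x": 0,"y": 0.006,"z": -0.199,"rx": 0,"ry": 0,"rz": -0.001,"hand": 0},{"x": 0,"y": 0.006,"z": -0.199,"rx": 0,"ry": 0,"rz": -0.001,"hand": 0}]}}

```text
t: 14.95
tool_pos: [0.5624, -0.1052, 0.1306]
ee_rot: [0.0, 0.966, -0.26, -0.001]
wrist_force: [-1.3, -5.3, 1.3]
finger_gap: 0.0125
gripper_force: 60.0
```

```bash
python3 -c "from h import *;st()"
```

```text
t 14.95 p [ 0.5624 -0.1052  0.1306] psi 149.85 F [-1.27 -5.32  1.35] T [-1.541  0.366 -0.123] gap 0.0125 grip 60.0 j6 0.95
```

{"name": "move_arm", "arguments": {"targets": [{"x": 0,"y": 0,"z": 0,"rx": 0,"ry": 0,"rz": -0.056,"hand": 0},{"x": 0,"y": 0,"z": 0,"rx": 0,"ry": 0,"rz": -0.112,"hand": 0},{"x": 0,"y": 0,"z": 0,"rx": 0,"ry": 0,"rz": -0.168,"hand": 0},{"x": 0,"y": 0,"z": 0,"rx": 0,"ry": 0,"rz": -0.224,"hand": 0},{"x": 0,"y": 0,"z": 0,"rx": 0,"ry": 0,"rz": -0.28,"hand": 0},{"x": 0,"y": 0,"z": 0,"rx": 0,"ry": 0,"rz": -0.336,"hand": 0},{"x": 0,"y": 0,"z": 0,"rx": 0,"ry": 0,"rz": -0.392,"hand": 0},{"x": 0,"y": 0,"z": 0,"rx": 0,"ry": 0,"rz": -0.448,"hand": 0},{"x": 0,"y": 0,"z": 0,"rx": 0,"ry": 0,"rz": -0.504,"hand": 0},{"x": 0,"y": 0,"z": 0,"rx": 0,"ry": 0,"rz": -0.56,"hand": 0},{"x": 0,"y": 0,"z": 0,"rx": 0,"ry": 0,"rz": -0.62,"hand": 0}]}}

```text
t: 16.32
tool_pos: [0.5598, -0.1054, 0.1306]
ee_rot: [-0.001, -0.326, 0.945, 0.0]
wrist_force: [-6.5, -3.7, 3.5]
finger_gap: 0.0126
gripper_force: 60.1
```

```bash
python3 - <<'E'
from h import *
st(); go([.5918,.1232],.190,rot(np.radians(146)))
E
```

```text
t 16.32 p [ 0.5598 -0.1054  0.1306] psi 38.04 F [-6.54 -3.66  3.54] T [-1.027  1.896  0.308] gap 0.0126 grip 60.1 j6 -1.01
t 16.32 shift [0.1066 0.7619 0.1981] turn [ 9.000e-04 -4.000e-04  5.998e-01]
```

{"name": "move_arm", "arguments": {"targets": [{"x": 0,"y": 0,"z": 0,"rx": 0,"ry": 0,"rz": 0,"hand": 0.4},{"x": 0,"y": 0,"z": 0,"rx": 0,"ry": 0,"rz": 0,"hand": 0.4},{"x": 0,"y": 0,"z": 0.16,"rx": 0,"ry": 0,"rz": 0,"hand": 0.4},{"x": 0.1,"y": 0.76,"z": 0.198,"rx": 0,"ry": 0,"rz": 0.6,"hand": 0.4},{"x": 0.1,"y": 0.76,"z": 0.198,"rx": 0,"ry": 0,"rz": 0.6,"hand": 0.4},{"x": 0.1,"y": 0.76,"z": 0.198,"rx": 0,"ry": 0,"rz": 0.6,"hand": 0.4},{"x": 0.1,"y": 0.76,"z": 0.198,"rx": 0,"ry": 0,"rz": 0.6,"hand": 0.4},{"x": 0.1,"y": 0.76,"z": 0.198,"rx": 0,"ry": 0,"rz": 0.6,"hand": 0.4},{"x": 0.1,"y": 0.76,"z": 0.198,"rx": 0,"ry": 0,"rz": 0.6,"hand": 0.4},{"x": 0.1,"y": 0.76,"z": 0.198,"rx": 0,"ry": 0,"rz": 0.6,"hand": 0.4},{"x": 0.1,"y": 0.76,"z": 0.198,"rx": 0,"ry": 0,"rz": 0.6,"hand": 0.4},{"x": 0.1,"y": 0.76,"z": 0.198,"rx": 0,"ry": 0,"rz": 0.6,"hand": 0.4}]}}

```text
t: 17.82
tool_pos: [0.5927, 0.1247, 0.1888]
ee_rot: [-0.001, 0.925, -0.379, -0.001]
wrist_force: [-0.5, -0.1, 0.1]
finger_gap: 0.0347
gripper_force: 0.0
```

{"name": "move_arm", "arguments": {"targets": [{"x": 0,"y": 0,"z": 0,"rx": 0,"ry": 0,"rz": 0.06,"hand": 0.4},{"x": 0,"y": 0,"z": 0,"rx": 0,"ry": 0,"rz": 0.06,"hand": 0.4}]}}

```text
t: 18.08
tool_pos: [0.5926, 0.1246, 0.1888]
ee_rot: [-0.001, 0.956, -0.294, -0.001]
wrist_force: [-0.1, -0.7, -0.2]
finger_gap: 0.0344
gripper_force: 0.0
```

```bash
python3 - <<'E'
from h import *
st(); 
P,C,_=cloud("scene"); L=toP(P); pts=[]
for y in np.arange(-.09,.1,.02):
    m=(abs(L[:,1]-y)<.01)&(abs(L[:,0])<.012)&(P[:,2]>.07)&(P[:,2]<.1); 
    if m.sum()>20: pts.append((y,np.median(P[m,2])))
print(np.polyfit(*np.array(pts).T,1)); go([.5918,.1232],.129,rot(np.radians(146)))
E
```

```text
t 18.07 p [0.5926 0.1246 0.1888] psi 145.75 F [-0.06 -0.71 -0.2 ] T [-0.066  0.136 -0.01 ] gap 0.0344 grip 0.0 j6 0.50
[0.01784747 0.08396423]
t 18.12 shift [-0.0024 -0.0043 -0.199 ] turn [-0.0006 -0.0006  0.0018]
```

{"name": "move_arm", "arguments": {"targets": [{"x": -0.002,"y": -0.004,"z": -0.1,"rx": 0,"ry": 0,"rz": 0.001,"hand": 0.4},{"x": -0.002,"y": -0.004,"z": -0.199,"rx": 0,"ry": 0,"rz": 0.001,"hand": 0.35},{"x": -0.002,"y": -0.004,"z": -0.199,"rx": 0,"ry": 0,"rz": 0.001,"hand": 0.3},{"x": -0.002,"y": -0.004,"z": -0.199,"rx": 0,"ry": 0,"rz": 0.001,"hand": 0},{"x": -0.002,"y": -0.004,"z": -0.199,"rx": 0,"ry": 0,"rz": 0.001,"hand": 0},{"x": -0.002,"y": -0.004,"z": -0.199,"rx": 0,"ry": 0,"rz": 0.001,"hand": 0},{"x": -0.002,"y": -0.004,"z": -0.199,"rx": 0,"ry": 0,"rz": 0.001,"hand": 0}]}}

```text
t: 19.0
tool_pos: [0.5924, 0.123, 0.1304]
ee_rot: [-0.001, 0.956, -0.292, -0.0]
wrist_force: [-1.3, -1.2, 6.1]
finger_gap: 0.0122
gripper_force: 60.0
```

{"name": "move_arm", "arguments": {"targets": [{"x": 0,"y": 0,"z": 0,"rx": 0,"ry": 0,"rz": -0.056,"hand": 0},{"x": 0,"y": 0,"z": 0,"rx": 0,"ry": 0,"rz": -0.112,"hand": 0},{"x": 0,"y": 0,"z": 0,"rx": 0,"ry": 0,"rz": -0.168,"hand": 0},{"x": 0,"y": 0,"z": 0,"rx": 0,"ry": 0,"rz": -0.224,"hand": 0},{"x": 0,"y": 0,"z": 0,"rx": 0,"ry": 0,"rz": -0.26,"hand": 0},{"x": 0,"y": 0,"z": 0,"rx": 0,"ry": 0,"rz": -0.29,"hand": 0}]}}

```text
t: 19.75
tool_pos: [0.5917, 0.1226, 0.1304]
ee_rot: [-0.001, 0.73, -0.684, -0.001]
wrist_force: [-2.7, -2.0, 7.3]
finger_gap: 0.0128
gripper_force: 60.0
```

```bash
python3 - <<'E'
from h import *
st(); 
E
```

```text
t 19.75 p [0.5917 0.1226 0.1304] psi 93.69 F [-2.71 -2.01  7.28] T [-0.442  0.928  0.291] gap 0.0128 grip 60.0 j6 -0.41
```

{"name": "move_arm", "arguments": {"targets": [{"x": 0,"y": 0,"z": 0,"rx": 0,"ry": 0,"rz": -0.028,"hand": 0},{"x": 0,"y": 0,"z": 0,"rx": 0,"ry": 0,"rz": -0.056,"hand": 0}]}}

```text
t: 20.0
tool_pos: [0.5916, 0.1226, 0.1304]
ee_rot: [0.001, -0.667, 0.745, 0.001]
wrist_force: [-3.4, -1.2, 6.8]
finger_gap: 0.0125
gripper_force: 60.1
```

```bash
python3 -c "from h import *;st()"
```

```text
t 20.00 p [0.5916 0.1226 0.1304] psi 83.64 F [-3.44 -1.2   6.84] T [-0.389  1.021  0.357] gap 0.0125 grip 60.1 j6 -0.58
```

{"name": "move_arm", "arguments": {"targets": [{"x": 0,"y": 0,"z": 0,"rx": 0,"ry": 0,"rz": -0.028,"hand": 0},{"x": 0,"y": 0,"z": 0,"rx": 0,"ry": 0,"rz": -0.056,"hand": 0}]}}

```text
t: 20.25
tool_pos: [0.5914, 0.1226, 0.1304]
ee_rot: [0.001, -0.599, 0.801, 0.001]
wrist_force: [-3.8, -1.6, 6.7]
finger_gap: 0.0124
gripper_force: 60.1
```

```bash
python3 -c "from h import *;st()"
```

```text
t 20.25 p [0.5914 0.1226 0.1304] psi 73.58 F [-3.82 -1.61  6.72] T [-0.331  1.105  0.446] gap 0.0124 grip 60.1 j6 -0.76
```

```bash
cat >> h.py <<'E'
def tz(n=4):
    v=[]
    for _ in range(n): v.append(readout.state()["ft_torque"][2]); cams.get_image("top")
    s,p,r=cur(); y=r.as_matrix()[:,1]; print("Tz",np.round(v,3),"mean %.3f"%np.mean(v),"psi %.2f"%np.degrees(np.arctan2(-y[0],y[1])))
E
python3 - <<'E'
from h import *
tz(5); go([.5613,-.1045],.190,rot(np.radians(38)))
E
```

```text
Tz [0.446 0.31  0.16  0.16  0.157] mean 0.246 psi 73.68
t 20.5 shift [-0.1004 -0.7571  0.1987] turn [-0.0006  0.0005 -0.1982]
```

{"name": "move_arm", "arguments": {"targets": [{"x": 0,"y": 0,"z": 0,"rx": 0,"ry": 0,"rz": 0,"hand": 0.4},{"x": 0,"y": 0,"z": 0,"rx": 0,"ry": 0,"rz": 0,"hand": 0.4},{"x": 0,"y": 0,"z": 0.16,"rx": 0,"ry": 0,"rz": 0,"hand": 0.4},{"x": -0.1,"y": -0.757,"z": 0.199,"rx": 0,"ry": 0,"rz": -0.198,"hand": 0.4},{"x": -0.1,"y": -0.757,"z": 0.199,"rx": 0,"ry": 0,"rz": -0.198,"hand": 0.4},{"x": -0.1,"y": -0.757,"z": 0.199,"rx": 0,"ry": 0,"rz": -0.198,"hand": 0.4},{"x": -0.1,"y": -0.757,"z": 0.199,"rx": 0,"ry": 0,"rz": -0.198,"hand": 0.4},{"x": -0.1,"y": -0.757,"z": 0.199,"rx": 0,"ry": 0,"rz": -0.198,"hand": 0.4},{"x": -0.1,"y": -0.757,"z": 0.199,"rx": 0,"ry": 0,"rz": -0.198,"hand": 0.4}]}}

```text
t: 21.62
tool_pos: [0.5617, -0.1039, 0.1881]
ee_rot: [0.001, -0.326, 0.946, 0.001]
wrist_force: [0.5, 0.4, -0.1]
finger_gap: 0.0347
gripper_force: 0.0
```

```bash
python3 - <<'E'
from h import *
st(); 
P,C,_=cloud("scene"); L=toP(P); pts=[]
for y in np.arange(-.09,.1,.02):
    m=(abs(L[:,1]-y)<.01)&(abs(L[:,0])<.012)&(P[:,2]>.06)&(P[:,2]<.1); 
    if m.sum()>20: pts.append((y,np.median(P[m,2])))
print(np.polyfit(*np.array(pts).T,1)); plaque(); go([.5613,-.1045],.130,rot(np.radians(38)))
E
```

```text
t 21.62 p [ 0.5617 -0.1039  0.1881] psi 37.99 F [ 0.51  0.38 -0.09] T [0.038 0.004 0.026] gap 0.0347 grip 0.0 j6 -1.01
[-0.00524348  0.080951  ]
top near edge x=-0.0498 slope 0.098 far x=-0.0382 slope -0.103 y range [-0.0343  0.0155]
scene near edge x=-0.0480 slope 0.003 far x=0.0493 slope 0.002 y range [-0.0626  0.0807]
t 21.77 shift [-0.0021 -0.0048 -0.1941] turn [-0.0006  0.0006 -0.0006]
```

{"name": "move_arm", "arguments": {"targets": [{"x": -0.001,"y": -0.002,"z": -0.1,"rx": 0,"ry": 0,"rz": 0,"hand": 0.4},{"x": -0.001,"y": -0.002,"z": -0.194,"rx": 0,"ry": 0,"rz": 0,"hand": 0.35},{"x": -0.001,"y": -0.002,"z": -0.194,"rx": 0,"ry": 0,"rz": 0,"hand": 0.3},{"x": -0.001,"y": -0.002,"z": -0.194,"rx": 0,"ry": 0,"rz": 0,"hand": 0},{"x": -0.001,"y": -0.002,"z": -0.194,"rx": 0,"ry": 0,"rz": 0,"hand": 0},{"x": -0.001,"y": -0.002,"z": -0.194,"rx": 0,"ry": 0,"rz": 0,"hand": 0},{"x": -0.001,"y": -0.002,"z": -0.194,"rx": 0,"ry": 0,"rz": 0,"hand": 0}]}}

```text
t: 22.65
tool_pos: [0.5619, -0.1039, 0.1317]
ee_rot: [0.003, -0.325, 0.946, 0.001]
wrist_force: [-1.9, 5.6, 4.8]
finger_gap: 0.0128
gripper_force: 60.0
```

{"name": "move_arm", "arguments": {"targets": [{"x": 0,"y": 0,"z": 0,"rx": 0,"ry": 0,"rz": -0.028,"hand": 0}]}}

```text
t: 22.78
tool_pos: [0.562, -0.104, 0.1317]
ee_rot: [0.002, -0.283, 0.959, 0.0]
wrist_force: [-2.0, 4.3, 3.9]
finger_gap: 0.0126
gripper_force: 60.1
```

```bash
python3 -c "from h import *;st()"
```

```text
t 22.77 p [ 0.562  -0.104   0.1317] psi 32.93 F [-1.95  4.29  3.93] T [1.58  0.517 0.31 ] gap 0.0126 grip 60.1 j6 -1.09
```

{"name": "move_arm", "arguments": {"targets": [{"x": 0,"y": 0,"z": 0,"rx": 0,"ry": 0,"rz": -0.028,"hand": 0}]}}

```text
t: 22.9
tool_pos: [0.562, -0.1041, 0.1317]
ee_rot: [0.002, -0.241, 0.971, 0.0]
wrist_force: [-1.9, 4.7, 4.5]
finger_gap: 0.0123
gripper_force: 60.1
```

```bash
python3 -c "from h import *;st()"
```

```text
t 22.90 p [ 0.562  -0.1041  0.1317] psi 27.89 F [-1.94  4.73  4.45] T [1.348 0.487 0.464] gap 0.0123 grip 60.1 j6 -1.18
```

{"name": "move_arm", "arguments": {"targets": [{"x": 0,"y": 0,"z": 0,"rx": 0,"ry": 0,"rz": -0.014,"hand": 0}]}}

```text
t: 23.02
tool_pos: [0.562, -0.1041, 0.1317]
ee_rot: [0.002, -0.22, 0.975, 0.0]
wrist_force: [-1.0, 3.2, 4.7]
finger_gap: 0.0125
gripper_force: 60.1
```

```bash
python3 -c "from h import *;st()"
```

```text
t 23.02 p [ 0.562  -0.1041  0.1317] psi 25.44 F [-1.03  3.21  4.71] T [1.344 0.507 0.412] gap 0.0125 grip 60.1 j6 -1.23
```

{"name": "move_arm", "arguments": {"targets": [{"x": 0,"y": 0,"z": 0,"rx": 0,"ry": 0,"rz": 0.014,"hand": 0},{"x": 0,"y": 0,"z": 0,"rx": 0,"ry": 0,"rz": 0.028,"hand": 0}]}}

```text
t: 23.28
tool_pos: [0.562, -0.104, 0.1317]
ee_rot: [0.003, -0.263, 0.965, 0.001]
wrist_force: [-1.7, 5.8, 4.8]
finger_gap: 0.0126
gripper_force: 60.0
```

```bash
python3 -c "from h import *;st()"
```

```text
t 23.27 p [ 0.562  -0.104   0.1317] psi 30.51 F [-1.68  5.8   4.77] T [ 1.528  0.585 -0.21 ] gap 0.0126 grip 60.0 j6 -1.14
```

{"name": "move_arm", "arguments": {"targets": [{"x": 0,"y": 0,"z": 0,"rx": 0,"ry": 0,"rz": -0.014,"hand": 0},{"x": 0,"y": 0,"z": 0,"rx": 0,"ry": 0,"rz": -0.028,"hand": 0}]}}

```text
t: 23.52
tool_pos: [0.562, -0.1041, 0.1317]
ee_rot: [0.002, -0.22, 0.975, 0.0]
wrist_force: [-1.5, 4.0, 3.4]
finger_gap: 0.0127
gripper_force: 60.1
```

```bash
python3 -c "
from h import *
st();go([.5916,.1230],.190,rot(np.radians(73.6)))"
```

```text
t 23.52 p [ 0.562  -0.1041  0.1317] psi 25.46 F [-1.51  4.02  3.41] T [1.368 0.516 0.421] gap 0.0127 grip 60.1 j6 -1.23
t 23.52 shift [0.0985 0.7569 0.1944] turn [-0.0011  0.0012  0.2675]
```

{"name": "move_arm", "arguments": {"targets": [{"x": 0,"y": 0,"z": 0,"rx": 0,"ry": 0,"rz": 0,"hand": 0.4},{"x": 0,"y": 0,"z": 0,"rx": 0,"ry": 0,"rz": 0,"hand": 0.4},{"x": 0,"y": 0,"z": 0.16,"rx": 0,"ry": 0,"rz": 0,"hand": 0.4},{"x": 0.098,"y": 0.759,"z": 0.194,"rx": 0,"ry": 0,"rz": 0.268,"hand": 0.4},{"x": 0.098,"y": 0.759,"z": 0.194,"rx": 0,"ry": 0,"rz": 0.268,"hand": 0.4},{"x": 0.098,"y": 0.759,"z": 0.194,"rx": 0,"ry": 0,"rz": 0.268,"hand": 0.4},{"x": 0.098,"y": 0.759,"z": 0.194,"rx": 0,"ry": 0,"rz": 0.268,"hand": 0.4},{"x": 0.098,"y": 0.759,"z": 0.194,"rx": 0,"ry": 0,"rz": 0.268,"hand": 0.4},{"x": 0.098,"y": 0.759,"z": 0.194,"rx": 0,"ry": 0,"rz": 0.268,"hand": 0.4}]}}

```text
t: 24.65
tool_pos: [0.5907, 0.1231, 0.188]
ee_rot: [0.001, -0.599, 0.801, 0.001]
wrist_force: [0.2, -0.9, -0.3]
finger_gap: 0.0348
gripper_force: 0.0
```

```bash
python3 -c "
from h import *
cams.get_image('top');st();go([.5916,.1230],.130,rot(np.radians(73.6)))"
```

```text
t 24.70 p [0.5907 0.1226 0.1881] psi 73.54 F [-0.98 -0.65 -0.36] T [ 0.004  0.124 -0.025] gap 0.0350 grip 0.0 j6 -0.76
t 24.7 shift [ 0.003   0.0013 -0.1937] turn [-0.0007  0.0001  0.0003]
```

{"name": "move_arm", "arguments": {"targets": [{"x": 0.002,"y": 0.001,"z": -0.1,"rx": 0,"ry": 0,"rz": 0,"hand": 0.4},{"x": 0.002,"y": 0.001,"z": -0.194,"rx": 0,"ry": 0,"rz": 0,"hand": 0.35},{"x": 0.002,"y": 0.001,"z": -0.194,"rx": 0,"ry": 0,"rz": 0,"hand": 0.3},{"x": 0.002,"y": 0.001,"z": -0.194,"rx": 0,"ry": 0,"rz": 0,"hand": 0},{"x": 0.002,"y": 0.001,"z": -0.194,"rx": 0,"ry": 0,"rz": 0,"hand": 0},{"x": 0.002,"y": 0.001,"z": -0.194,"rx": 0,"ry": 0,"rz": 0,"hand": 0},{"x": 0.002,"y": 0.001,"z": -0.194,"rx": 0,"ry": 0,"rz": 0,"hand": 0}]}}

```text
t: 25.58
tool_pos: [0.5917, 0.1234, 0.1318]
ee_rot: [0.002, -0.599, 0.8, 0.001]
wrist_force: [-3.5, 0.5, 6.6]
finger_gap: 0.0124
gripper_force: 60.0
```

{"name": "move_arm", "arguments": {"targets": [{"x": 0,"y": 0,"z": 0,"rx": 0,"ry": 0,"rz": 0.014,"hand": 0},{"x": 0,"y": 0,"z": 0,"rx": 0,"ry": 0,"rz": 0.028,"hand": 0}]}}

```text
t: 25.82
tool_pos: [0.5917, 0.1234, 0.1318]
ee_rot: [0.002, -0.634, 0.773, 0.001]
wrist_force: [-2.6, 1.1, 5.6]
finger_gap: 0.0122
gripper_force: 60.0
```

```bash
python3 -c "
from h import *
st()"
```

```text
t 25.82 p [0.5917 0.1234 0.1318] psi 78.74 F [-2.58  1.1   5.63] T [ 0.205  0.999 -0.143] gap 0.0122 grip 60.0 j6 -0.67
```

{"name": "move_arm", "arguments": {"targets": [{"x": 0,"y": 0,"z": 0,"rx": 0,"ry": 0,"rz": 0.01,"hand": 0},{"x": 0,"y": 0,"z": 0,"rx": 0,"ry": 0,"rz": 0.01,"hand": 0}]}}

```text
t: 26.08
tool_pos: [0.5917, 0.1234, 0.1318]
ee_rot: [0.002, -0.646, 0.763, 0.001]
wrist_force: [-3.0, 0.6, 5.1]
finger_gap: 0.0126
gripper_force: 60.0
```

```bash
python3 -c "
from h import *
st();go([.5616,-.1041],.190,rot(np.radians(25.45)))"
```

```text
t 26.07 p [0.5917 0.1234 0.1318] psi 80.48 F [-3.02  0.64  5.07] T [ 0.209  0.962 -0.111] gap 0.0126 grip 60.0 j6 -0.64
t 26.07 shift [-0.1002 -0.7584  0.1941] turn [-0.0007  0.001  -0.3057]
```

{"name": "move_arm", "arguments": {"targets": [{"x": 0,"y": 0,"z": 0,"rx": 0,"ry": 0,"rz": 0,"hand": 0.4},{"x": 0,"y": 0,"z": 0,"rx": 0,"ry": 0,"rz": 0,"hand": 0.4},{"x": 0,"y": 0,"z": 0.16,"rx": 0,"ry": 0,"rz": 0,"hand": 0.4},{"x": -0.1,"y": -0.758,"z": 0.194,"rx": 0,"ry": 0,"rz": -0.306,"hand": 0.4},{"x": -0.1,"y": -0.758,"z": 0.194,"rx": 0,"ry": 0,"rz": -0.306,"hand": 0.4},{"x": -0.1,"y": -0.758,"z": 0.194,"rx": 0,"ry": 0,"rz": -0.306,"hand": 0.4},{"x": -0.1,"y": -0.758,"z": 0.194,"rx": 0,"ry": 0,"rz": -0.306,"hand": 0.4},{"x": -0.1,"y": -0.758,"z": 0.194,"rx": 0,"ry": 0,"rz": -0.306,"hand": 0.4},{"x": -0.1,"y": -0.758,"z": 0.194,"rx": 0,"ry": 0,"rz": -0.306,"hand": 0.4},{"x": -0.1,"y": -0.758,"z": 0.194,"rx": 0,"ry": 0,"rz": -0.306,"hand": 0.4}]}}

```text
t: 27.32
tool_pos: [0.5615, -0.1038, 0.1883]
ee_rot: [0.001, -0.221, 0.975, 0.0]
wrist_force: [-0.2, 0.1, 0.1]
finger_gap: 0.0347
gripper_force: 0.0
```

```bash
python3 -c "
from h import *
cams.get_image('top');st();go([.5616,-.1041],.130,rot(np.radians(25.45)))"
```

```text
t 27.38 p [ 0.5615 -0.1037  0.1883] psi 25.56 F [-0.55 -1.05  0.34] T [ 0.034 -0.012 -0.039] gap 0.0346 grip 0.0 j6 -1.22
t 27.38 shift [ 0.0002 -0.0015 -0.1944] turn [-0.0004  0.0008 -0.0006]
```

{"name": "move_arm", "arguments": {"targets": [{"x": 0,"y": -0.001,"z": -0.1,"rx": 0,"ry": 0,"rz": 0,"hand": 0.4},{"x": 0,"y": -0.001,"z": -0.194,"rx": 0,"ry": 0,"rz": 0,"hand": 0.35},{"x": 0,"y": -0.001,"z": -0.194,"rx": 0,"ry": 0,"rz": 0,"hand": 0.3},{"x": 0,"y": -0.001,"z": -0.194,"rx": 0,"ry": 0,"rz": 0,"hand": 0},{"x": 0,"y": -0.001,"z": -0.194,"rx": 0,"ry": 0,"rz": 0,"hand": 0},{"x": 0,"y": -0.001,"z": -0.194,"rx": 0,"ry": 0,"rz": 0,"hand": 0},{"x": 0,"y": -0.001,"z": -0.194,"rx": 0,"ry": 0,"rz": 0,"hand": 0}]}}

```text
t: 28.25
tool_pos: [0.5622, -0.104, 0.1317]
ee_rot: [0.003, -0.22, 0.975, 0.0]
wrist_force: [-0.9, 4.9, 6.4]
finger_gap: 0.0121
gripper_force: 60.0
```

{"name": "move_arm", "arguments": {"targets": [{"x": 0,"y": 0,"z": 0,"rx": 0,"ry": 0,"rz": -0.014,"hand": 0},{"x": 0,"y": 0,"z": 0,"rx": 0,"ry": 0,"rz": -0.028,"hand": 0}]}}

```text
t: 28.5
tool_pos: [0.5623, -0.1041, 0.1317]
ee_rot: [0.003, -0.177, 0.984, 0.0]
wrist_force: [-1.4, 3.9, 4.6]
finger_gap: 0.0128
gripper_force: 60.0
```

```bash
python3 -c "
from h import *
st()"
```

```text
t 28.50 p [ 0.5623 -0.1041  0.1317] psi 20.39 F [-1.36  3.86  4.61] T [1.139 0.379 0.481] gap 0.0128 grip 60.0 j6 -1.31
```

{"name": "move_arm", "arguments": {"targets": [{"x": 0,"y": 0,"z": 0,"rx": 0,"ry": 0,"rz": 0,"hand": 0.4},{"x": 0,"y": 0,"z": 0,"rx": 0,"ry": 0,"rz": 0,"hand": 0.4},{"x": 0,"y": 0,"z": 0.16,"rx": 0,"ry": 0,"rz": 0,"hand": 0.4},{"x": 0.099,"y": 0.758,"z": 0.194,"rx": 0,"ry": 0,"rz": 0.334,"hand": 0.4},{"x": 0.099,"y": 0.758,"z": 0.194,"rx": 0,"ry": 0,"rz": 0.334,"hand": 0.4},{"x": 0.099,"y": 0.758,"z": 0.194,"rx": 0,"ry": 0,"rz": 0.334,"hand": 0.4},{"x": 0.099,"y": 0.758,"z": 0.194,"rx": 0,"ry": 0,"rz": 0.334,"hand": 0.4},{"x": 0.099,"y": 0.758,"z": 0.194,"rx": 0,"ry": 0,"rz": 0.334,"hand": 0.4},{"x": 0.099,"y": 0.758,"z": 0.194,"rx": 0,"ry": 0,"rz": 0.334,"hand": 0.4},{"x": 0.099,"y": 0.758,"z": 0.194,"rx": 0,"ry": 0,"rz": 0.334,"hand": 0.4}]}}

```text
t: 29.75
tool_pos: [0.5909, 0.1227, 0.1879]
ee_rot: [0.001, -0.645, 0.764, 0.001]
wrist_force: [-0.5, -0.6, 0.1]
finger_gap: 0.0347
gripper_force: 0.0
```

```bash
python3 -c "
from h import *
cams.get_image('top');st();go([.5916,.1233],.130,rot(np.radians(80.5)))"
```

```text
t 29.80 p [0.591  0.1226 0.1881] psi 80.34 F [-0.42 -0.12 -0.8 ] T [-0.008  0.089 -0.041] gap 0.0350 grip 0.0 j6 -0.64
t 29.8 shift [ 0.0021  0.0024 -0.1935] turn [-0.0008 -0.0001  0.0009]
```

{"name": "move_arm", "arguments": {"targets": [{"x": 0.002,"y": 0.002,"z": -0.1,"rx": 0,"ry": 0,"rz": 0.001,"hand": 0.4},{"x": 0.002,"y": 0.002,"z": -0.194,"rx": 0,"ry": 0,"rz": 0.001,"hand": 0.35},{"x": 0.002,"y": 0.002,"z": -0.194,"rx": 0,"ry": 0,"rz": 0.001,"hand": 0.3},{"x": 0.002,"y": 0.002,"z": -0.194,"rx": 0,"ry": 0,"rz": 0.001,"hand": 0},{"x": 0.002,"y": 0.002,"z": -0.194,"rx": 0,"ry": 0,"rz": 0.001,"hand": 0},{"x": 0.002,"y": 0.002,"z": -0.194,"rx": 0,"ry": 0,"rz": 0.001,"hand": 0},{"x": 0.002,"y": 0.002,"z": -0.194,"rx": 0,"ry": 0,"rz": 0.001,"hand": 0}]}}

```text
t: 30.68
tool_pos: [0.5918, 0.1238, 0.1317]
ee_rot: [0.002, -0.647, 0.762, 0.001]
wrist_force: [-4.6, 0.9, 6.1]
finger_gap: 0.0126
gripper_force: 60.0
```

{"name": "move_arm", "arguments": {"targets": [{"x": 0,"y": 0,"z": 0,"rx": 0,"ry": 0,"rz": 0.01,"hand": 0},{"x": 0,"y": 0,"z": 0,"rx": 0,"ry": 0,"rz": 0.02,"hand": 0}]}}

```text
t: 30.92
tool_pos: [0.5917, 0.1238, 0.1317]
ee_rot: [0.002, -0.671, 0.741, 0.001]
wrist_force: [-2.9, 0.9, 5.8]
finger_gap: 0.0127
gripper_force: 60.0
```

```bash
python3 -c "
from h import *
st()"
```

```text
t 30.93 p [0.5917 0.1238 0.1317] psi 84.30 F [-2.87  0.91  5.75] T [ 0.352  1.225 -0.187] gap 0.0127 grip 60.0 j6 -0.57
```

{"name": "move_arm", "arguments": {"targets": [{"x": 0,"y": 0,"z": 0,"rx": 0,"ry": 0,"rz": -0.01,"hand": 0},{"x": 0,"y": 0,"z": 0,"rx": 0,"ry": 0,"rz": -0.02,"hand": 0}]}}

```text
t: 31.18
tool_pos: [0.5918, 0.1238, 0.1317]
ee_rot: [0.001, -0.648, 0.762, 0.001]
wrist_force: [-3.1, 1.3, 6.2]
finger_gap: 0.0126
gripper_force: 60.1
```

```bash
python3 -c "
from h import *
st()"
```

```text
t 31.18 p [0.5918 0.1238 0.1317] psi 80.73 F [-3.09  1.3   6.23] T [0.407 1.272 0.487] gap 0.0126 grip 60.1 j6 -0.63
```

{"name": "move_arm", "arguments": {"targets": [{"x": 0,"y": 0,"z": 0,"rx": 0,"ry": 0,"rz": 0,"hand": 0.5},{"x": 0,"y": 0,"z": 0,"rx": 0,"ry": 0,"rz": 0,"hand": 0.5},{"x": 0,"y": 0,"z": 0.2,"rx": 0,"ry": 0,"rz": 0,"hand": 0.5},{"x": 0,"y": 0,"z": 0.4,"rx": 0,"ry": 0,"rz": 0,"hand": 0.5},{"x": -0.3,"y": 0.1,"z": 0.4,"rx": 0,"ry": 0,"rz": 0,"hand": 0.5},{"x": -0.4,"y": 0.2,"z": 0.4,"rx": 0,"ry": 0,"rz": 0,"hand": 0.5},{"x": -0.4,"y": 0.2,"z": 0.4,"rx": 0,"ry": 0,"rz": 0,"hand": 0.5},{"x": -0.4,"y": 0.2,"z": 0.4,"rx": 0,"ry": 0,"rz": 0,"hand": 0.5}]}}

```text
t: 32.17
tool_pos: [0.4717, 0.1839, 0.2506]
ee_rot: [0.002, -0.648, 0.762, 0.001]
wrist_force: [1.7, -1.1, 0.6]
finger_gap: 0.0435
gripper_force: 0.0
```

```bash
python3 - <<'E'
from h import *
st(); plaque()
for n in("top","scene"):
    P,C,_=cloud(n); L=toP(P); pts=[]
    for y in np.arange(-.09,.1,.01):
        m=(abs(L[:,1]-y)<.005)&(abs(L[:,0])<.012)&(P[:,2]>.06)&(P[:,2]<.1)
        if m.sum()>10: pts.append((y,P[m,2].mean()))
    print(n,len(pts),np.polyfit(*np.array(pts).T,1))
    try: knobs(n)
    except Exception as e: print(e)
E
```

```text
t 32.17 p [0.4717 0.1839 0.2506] psi 80.75 F [ 1.73 -1.07  0.6 ] T [ 0.022 -0.001 -0.034] gap 0.0435 grip 0.0 j6 -0.85
top near edge x=-0.0493 slope -0.002 far x=0.0487 slope -0.010 y range [-0.0619  0.0821]
scene near edge x=-0.0483 slope 0.007 far x=0.0492 slope -0.004 y range [-0.0623  0.0803]
top 19 [-0.00241927  0.08153694]
top 1 81 ((592.7178344726562, 122.36936950683594), (50.059478759765625, 13.484261512756348), 81.4818115234375) [0.139 0.158 0.163]
top -1 81 ((561.9080810546875, -104.31730651855469), (52.07915496826172, 12.783559799194336), 21.898977279663086) [0.134 0.159 0.165]
scene 19 [0.0012414 0.0809466]
scene 1 218 ((593.8787231445312, 122.21861267089844), (51.68325424194336, 15.245936393737793), 82.695556640625) [0.129 0.155 0.161]
scene -1 118 ((563.1280517578125, -104.85926055908203), (53.98440170288086, 12.937639236450195), 20.596080780029297) [0.134 0.158 0.162]
```

The plaque is home and square, the beam is level, and the knobs stand where I left them, so I'm handing in.

```bash
python3 -c "
from workcell import job
print(job.job_done())"
```

```text
the job is handed in; nothing more can be done
None
```

The job is handed in at about 32 s of the 72 s (no verdict was returned): the plaque is home and square on the fence, the beam is level to about 0.002 rad, and both knobs read roughly 0.17 N m over free, about 43 N per shoe.

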